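# Free the pipette rest of a stray marker and put the pipette away

## Task

Somebody left the felt marker in the empty place of the sloping pipette rest. Take it out first and lay it flat on the cover of the log book, lengthways like the pen that already lies there; then lay the loose pipette down in the place this freed, seated in its saddles with the tip end down the slope like the two pipettes beside it. Leave everything else where it is.

Things in the scene. Friction and masses are not known exactly. Their poses are not given: they have to be found in the camera images.
- deck: sloping deck of the fixed pipette rest: aluminium sheet inclined 30 degrees, low edge towards the robot, from x = -72 to +80 mm, 208 wide. Origin at mid-width on its upper face, 44 mm above the worktop; +x up the slope, +y across to the left, +z out of the deck. Three places side by side at y = +66, 0, -66; notched grey bars across them: see the points. Between the saddles the deck is bare
- place_left (a point): where the middle of a pipette's axis lies when home in the left place: deck x = 0, y = +66, z = +23.5 mm (axis along deck x, tip end towards -x). The place from which the marker is taken is the free one
- place_middle (a point): the same for the middle place, deck y = 0
- place_right (a point): the same for the right place, deck y = -66 mm
- saddles (a point): midway between the two saddles (deck x = 5, y = 0, z = 10 mm, level with the notch floors): bars 8 mm thick at deck x = +27.5 to +35.5 and -25.5 to -17.5 mm. Each has at each place a notch with a floor 14 mm wide, 10 mm above the deck, and sides rising outward at 45 degrees to 22 mm above the deck (mouth 38 mm wide)
- yoke (a point): middle of the yoke, at its slot floor (deck x = -36.5, y = 0, z = 7 mm): a bar 6 mm thick with a slot 22 mm wide at each place, slot floor 7 mm, top 28 mm above the deck; a pipette's nose cone passes through, its shoulder rests on the yoke. Further down, at deck x = -65 to -70 mm, a plain end lip 15 mm high
- marker: black and white felt marker, 126 long, barrel about 12 mm square in contact; origin on its underside at mid-length, y along it. It starts in the free place of the rest, lying down the slope on the saddles' floor (10 mm above the deck), its lower end at the end lip.
- marker_mid (a point): the middle of the marker, on its axis, 6 mm above its underside
- pipette: the pipette to put away, on the worktop at one side: one-channel piston pipette, 195 long, lying down; pale grey round handle 27 mm thick from y = -35 to +25 mm, tapering to 21 at y = +34, then a nose cone from 17 mm down to 5 at y = +97 (tip end); plunger button ends at y = -97. Origin on its underside at mid-length, z up as it lies, +y along it to the tip end.
- pipette_mid (a point): the middle of that pipette, on its long axis, 14.5 mm above its origin
- pipette_tip (a point): the tip end of that pipette, on its axis, 97.5 mm from the middle
- pipette_a: one of the two pipettes that are home in the rest already and stay there, of the same form and axes as pipette
- pipette_b: the other pipette that is home in the rest, of the same form
- logbook: closed log book with a hard dark blue cover, lying flat, loose, 200 mm along its x, from y = -75 to +69 mm, 14 mm thick; origin at the middle of its underside
- pen: slim ball pen, 134 long, 8 wide, 10 high, lying lengthways (along the log book's x) on the cover at log book y = +45 mm; origin on its underside at mid-length, y along it
- vial_small: small screw-cap vial standing in front of the rest, 21 mm diameter, 49 high; origin under its centre
- vial_large: larger screw-cap vial standing in front of the rest, 24 mm diameter, 56 high; origin under its centre
- petri_dish: covered petri dish, 65 mm diameter, 16 high, in front of the rest; origin under its centre
- beaker_small: small empty glass beaker, 50 mm wide, 60 high, left of the rest; origin under its centre
- flask: stoppered conical flask, 62 mm diameter, 119 high, behind the rest; origin under its centre
- tape_roll: roll of labelling tape lying flat, 68 mm diameter, 19 high, behind the rest; origin under its centre
- timer: square bench timer, 62 mm, 18 high, behind the rest; origin under its centre

How it is judged:
By the outcome, as a careful person would: the job done as asked, in the order asked, and still so for the second after the job is handed in, with the robot touching nothing.
It also fails if it takes over 72 s, if anything falls off the work surface, if the arm or the gripper's body presses on something with over 40 N, if the wrist force passes 120 N, or if a joint passes its speed limit or range.

## Robot

A 6-joint arm with a two-finger parallel gripper is mounted at the origin on a cart in front of the work surface, level with it; the furniture and walls round the work are solid. World frame = base frame: x ahead of the robot, y to its left, z up, the work surface at z = 0. Lengths are in mm, angles in rad, forces in N, time in s.
With the tool pointing down it reaches from about 425 to 950 mm from the base axis. Payload 3.5 kg.
Tool frame: the origin (TCP) lies at the very end of the fingers, on their centre line; the grasp point (between the pads) lies 19 mm behind it; z points along the fingers, y is the direction in which the jaws open and shut (so a half turn about z gives the same grasp; the last joint's range is limited). The gripper opens to 85 mm and grips with 20 to 120 N. Pads are 22 mm wide; open, the fingers measure 114 mm over their backs; the gripper's body (76 mm by 85 mm) begins 54 mm behind the grasp point. The pads swing forward as they close: fully open they stand 13 mm farther back than shut.
Start: joints at [0.993, 0.286, 1.577, -0, 1.279, -0.15], TCP at [280, 614.171, 231.325] pointing down, gripper open.
Joint ranges: [-2.77, 2.77], [-0.9, 2.22], [0.21, 2.48], [-1.53, 4.67], [0.24, 2.81], [-2.84, 2.84]. Speed limits (rad/s): [2.79, 2.79, 3.14, 3.14, 3.14, 3.14].

## Interface

Orientations are given as a unit quaternion [w, x, y, z].
In Python, from station import manip gives the robot as it stands.
- The arm moves only by the tool arm_command, never from a script. Its argument "plan" is a list of rows, each a list of 3 entries, a list of its own where there are three numbers: the turn, a rotation vector about the tool's x, y, z in rad, then the shift along the tool's x, y, z in units of 40 mm (1.0 is 40 mm), then the finger opening in mm, from 0 to 85.4. In form: [[[rx, ry, rz], [dx, dy, dz], gripper], ...]. A call has 1 to 5 rows; each row is the pose to reach, as a shift and turn from the pose commanded when the call began, along the tool's axes at that moment; what a row does not reach only later rows make up. A row lasts 1/10 s, in which the tool goes at most 50 mm and 8.59 degrees, less where a joint would pass 70% of its speed; a pose out of reach is approached as far as the arm can. A call with a gripper value outside its range is refused whole. The fingers move at their own pace and stop on an object; the grip force is fixed at half the most. Time passes only in rows, so rows that repeat a pose let the fingers close. It gives the time, the measured TCP pose, the force and the opening at its end, in the units of the state.
- manip.observe(): the state, without advancing time (a new reading comes with each control period).
- manip.camera(name): name is "scene" or "top" or "wrist"; returns (picture, depth): 420x560x3 uint8, blue, green, red; 420x560 float32, mm along the optical axis (not along the pixel's ray), 0 where there is no reading.
- manip.calibration(name): a dict with "mtx" (3x3 intrinsics, pixels), "k1" (the pictures are not rectified: a ray, as slopes to the right and down, at radius r is drawn at 1 + k1 r^2 times it, then the intrinsics apply), "R" (3x3) and "t" (3): a world point X has camera coordinates R X + t. Camera axes: x right, y down, z forward; pixel columns grow to the right and rows downward; lengths in mm; the calibration is good to about 2 mm. A picture is of the moment at which its call begins: read the wrist's pose just before it. calibration takes no time and is no camera call; for the wrist camera it gives the pose at the moment of the call.
- manip.close_job(): hands the job in, once; it reports no verdict.
Trained networks look in the newest picture that a camera, given by its name, has taken for a name from the list of things; names that differ only in an ending like _2 or _b are one class to them, and where a whole thing is asked for, a point or a joint stands for the part that bears it (a point fixed in the world has none). Each returns a list of dicts, best first, with "score" (0 to 1); they miss things now and then, are a little off and sometimes report something else, mostly with a low value. They report only what shows in the picture. A call takes as long as a camera call.
- manip.recognise(camera, label): "extent" ([left, top, width, height] in pixels, round what is visible of it).
The state is a dict: "time_s": time; "joints": joint angles; "joint_vel": joint speeds; "joint_torque": joint torques, N m; "position": TCP position; "orientation": TCP orientation; "contact_force": force on the tool from outside, world axes, zero at the start; "wrist_torque": the same for the moment, N m; "finger_gap": finger opening in mm.
Only numpy, scipy, OpenCV 4.12 (cv2) and the standard library are available. Lean on these libraries where they do the work, as an engineer would, in place of code of your own. Each camera call takes 0.05 s, during which the arm holds its last target. There are 200 camera calls.

## Working session

There is one attempt and no reset: what is moved stays moved. The work goes in short steps, Python scripts to look and compute and a tool call to move; the robot and the scene stay as the last step left them, time stands still between calls to the robot, and variables do not carry over. Pictures are saved under pics/ and viewed, about 8 in all and at most 12, crops included, and the job is handed in when it is done.

Besides the shell and the picture viewer there is one more tool, called after "Request:" by a JSON object that holds its "fn" and its "kwargs". arm_command: Moves the arm, as the interface text tells. Its arguments: {"type":"object","properties":{"plan":{"type":"array","items":{"type":"array"}}},"required":["plan"]}

```bash
mkdir -p pics; ls; cat > h.py <<'E'
import numpy as np, cv2
from station import manip
from scipy.spatial.transform import Rotation as Ro
def shot(n,f=None):
    c=manip.calibration(n); p,d=manip.camera(n)
    if f: cv2.imwrite('pics/'+f,p)
    return p,d,c
def cloud(d,c):
    h,w=d.shape; v,u=np.mgrid[:h,:w]; K=np.array(c['mtx']); 
    xd=(u-K[0,2])/K[0,0]; yd=(v-K[1,2])/K[1,1]; x,y=xd.copy(),yd.copy()
    for _ in range(8):
        s=1+c['k1']*(x*x+y*y); x=xd/s; y=yd/s
    P=np.stack([x*d,y*d,d],-1); X=(P-np.array(c['t']))@np.array(c['R'])
    X[d<=0]=np.nan
    return X
def proj(X,c):
    P=np.atleast_2d(X)@np.array(c['R']).T+np.array(c['t']); x=P[:,0]/P[:,2];y=P[:,1]/P[:,2]
    s=1+c['k1']*(x*x+y*y);K=np.array(c['mtx'])
    return np.stack([K[0,0]*x*s+K[0,2],K[1,1]*y*s+K[1,2]],-1)
def pose():
    o=manip.observe(); w,x,y,z=o['orientation']
    return np.array(o['position']),Ro.from_quat([x,y,z,w]),o
E
python3 - <<'E'
from h import *
ims=[]
for n in ['scene','top']:
    p,d,c=shot(n,n+'0.png'); X=cloud(d,c); np.savez(n+'0.npz',p=p,d=d,X=X); ims.append(p)
    print(n,np.round(c['t']),np.round(c['mtx'][0][0]),(d>0).mean())
    for l in ['deck','marker','pipette','logbook','pen','petri_dish','beaker_small','flask','vial_small']:
        print(l,[(np.round(r['score'],2),np.round(r['extent']).tolist()) for r in manip.recognise(n,l)[:3]])
p,r,o=pose();print(p,r.as_matrix().round(2),o)
E
```

```text
pics
scene [-332.  346.  933.] 460.0 0.9947448979591836
deck [(np.float64(0.62), [238.0, 193.0, 82.0, 59.0])]
marker [(np.float64(0.48), [293.0, 209.0, 14.0, 34.0])]
pipette [(np.float64(0.97), [243.0, 181.0, 30.0, 59.0]), (np.float64(0.66), [264.0, 192.0, 27.0, 56.0]), (np.float64(0.59), [156.0, 206.0, 33.0, 25.0])]
logbook [(np.float64(0.85), [307.0, 285.0, 105.0, 80.0]), (np.float64(0.3), [238.0, 190.0, 80.0, 61.0])]
pen [(np.float64(0.73), [359.0, 301.0, 43.0, 27.0])]
petri_dish [(np.float64(0.6), [220.0, 249.0, 21.0, 22.0])]
beaker_small [(np.float64(0.82), [231.0, 183.0, 13.0, 23.0]), (np.float64(0.18), [157.0, 203.0, 33.0, 31.0])]
flask [(np.float64(0.85), [266.0, 157.0, 18.0, 38.0]), (np.float64(0.32), [228.0, 182.0, 19.0, 22.0])]
vial_small [(np.float64(0.5), [264.0, 266.0, 7.0, 18.0])]
top [  43.  613. 1568.] 474.0 0.9960544217687075
deck [(np.float64(0.6), [237.0, 178.0, 67.0, 56.0])]
marker [(np.float64(0.59), [285.0, 190.0, 13.0, 32.0]), (np.float64(0.55), [165.0, 242.0, 44.0, 15.0])]
pipette [(np.float64(0.85), [170.0, 245.0, 42.0, 13.0]), (np.float64(0.83), [245.0, 187
[... 542 characters left out ...]
ts': array([ 9.92995520e-01,  2.86267311e-01,  1.57666965e+00, -2.25114985e-05,
        1.27860025e+00, -1.49989957e-01]), 'joint_vel': array([ 7.73533622e-05,  8.00597224e-04, -7.19334513e-04,  8.78957631e-04,
       -9.71583050e-04,  1.05117555e-03]), 'joint_torque': array([-5.94910816e-04, -4.05990779e+01, -2.92936045e+01, -1.10704839e-04,
        5.34188130e-04, -4.24801783e-06]), 'position': array([280.01496252, 614.17794137, 231.36314259]), 'orientation': array([1.99395028e-05, 2.12274758e-01, 9.77210021e-01, 2.20699226e-05]), 'contact_force': array([ 0.18546669,  0.43103223, -0.19579373]), 'wrist_torque': array([-0.04482281,  0.03096514, -0.04534567]), 'finger_gap': 85.65457337538334}
```

```bash
python3 - <<'E'
import cv2,numpy as np
a=cv2.imread('pics/scene0.png')[150:370,140:420]; b=cv2.imread('pics/top0.png')[140:290,150:420]
a=cv2.resize(a,(400,314),interpolation=3)
cv2.imwrite('pics/v1.png',cv2.resize(cv2.imread('pics/scene0.png')[150:370,140:420],(760,597),interpolation=2))
cv2.imwrite('pics/v2.png',cv2.resize(b,(800,444),interpolation=2))
z=np.load('top0.npz');X=z['X']
for n,(u,v) in dict(book=(374,258),pipL=(245,210),pip=(190,251),mk=(291,205),table=(330,330),deckc=(262,215)).items():
    print(n,X[v-1:v+2,u-1:u+2].reshape(-1,3).round(0)[4])
Z=X[...,2]; 
print(np.nanmedian(Z[290:330,200:330]))
E
```

```text
book [ 448. -325.   14.]
pipL [603. 127.  43.]
pip [457. 314.  28.]
mk [619. -31.  67.]
table [ 155. -275. -800.]
deckc [587.  68.  41.]
-799.9255686812666
```

View pics/v1.png

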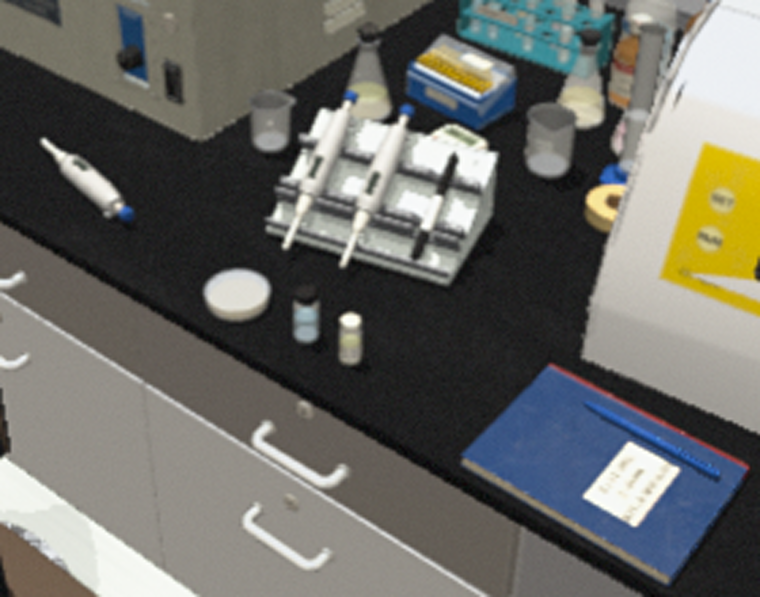

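View pics/v2.png

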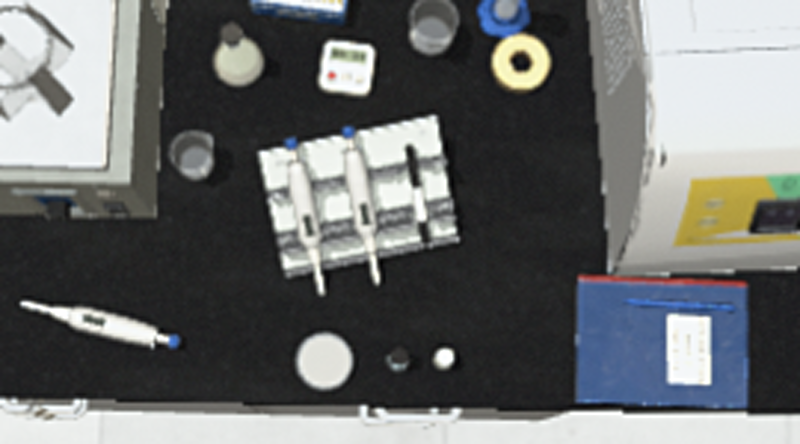

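```bash
python3 - <<'E'
from h import *
p,r,o=pose(); c=manip.calibration('wrist'); R=np.array(c['R']);C=-R.T@np.array(c['t'])
print('cam in tool',r.inv().apply(C-p).round(1)); print('cam axes in tool',(r.inv().as_matrix()@R.T).round(2)); print(c['mtx'],c['k1'])
z=np.load('top0.npz');X=z['X']
# deck plane rough: points in rest region, normal check
for n in ['top','scene']:
    X=np.load(n+'0.npz')['X']
    for nm,(x0,x1,y0,y1,z0,z1) in dict(book=(360,540,-440,-200,9,20),pip=(400,520,220,420,6,40)).items():
        m=(X[...,0]>x0)&(X[...,0]<x1)&(X[...,1]>y0)&(X[...,1]<y1)&(X[...,2]>z0)&(X[...,2]<z1)
        Q=X[m]; rect=cv2.minAreaRect(Q[:,:2].astype(np.float32)); print(n,nm,len(Q),np.round(rect[0]),np.round(rect[1]),round(rect[2],1),np.percentile(Q[:,2],[5,50,95]).round(1))
E
```

```text
cam in tool [  73.     0.4 -141.2]
cam axes in tool [[-0.   -0.96 -0.29]
 [ 1.   -0.    0.  ]
 [-0.   -0.29  0.96]]
[[321.5990246    0.         287.43668761]
 [  0.         321.5990246  208.26753274]
 [  0.           0.           1.        ]] -0.06645368300728725
top book 1976 [ 457. -318.] [230. 159.] 89.7 [ 9.7 14.  18.9]
top pip 373 [460. 320.] [198. 116.] 89.9 [ 6.6 20.4 29.8]
scene book 4099 [ 457. -323.] [202. 152.] 88.6 [11.1 13.7 16.3]
scene pip 272 [448. 329.] [180.  62.] 84.9 [12.2 22.9 28.8]
```

```bash
cat >> h.py <<'E'
def RR(yang,tilt=0,az=None):
    """tool y at heading yang (deg), z down tilted by tilt deg toward heading yang-90"""
    a=np.radians(yang); t=np.radians(tilt); y=np.array([np.cos(a),np.sin(a),0]); f=np.array([np.sin(a),-np.cos(a),0])
    z=np.sin(t)*f-np.array([0,0,np.cos(t)]); return Ro.from_matrix(np.stack([np.cross(y,z),y,z],1))
def go(*wps,start=None,step=235,ang=40):
    p,r,_=pose() if start is None else (*start,0)
    for P,R in wps:
        P=np.array(P,float); rv=(r.inv()*R).as_rotvec(); n=int(np.ceil(max(np.linalg.norm(P-p)/step,np.degrees(np.linalg.norm(rv))/ang,.01)))
        for i in range(n):
            rr=r*Ro.from_rotvec(rv*i/n)
            print('turn',(rv/n).round(4).tolist(),'shift',(rr.inv().apply((P-p)/n)/40).round(3).tolist(), 'rows>=%d'%np.ceil(max(np.linalg.norm(P-p)/n/50,np.degrees(np.linalg.norm(rv))/n/8.5)))
        p,r=P,R
E
python3 - <<'E'
from h import *
p,r,_=pose()
go(([440,320,200],r),([570,-45,190],RR(100,30)))
E
```

```text
turn [0.0, 0.0, 0.0] shift [-3.345, -2.516, 0.392] rows>=4
turn [0.0, 0.0, 0.0] shift [-3.345, -2.516, 0.392] rows>=4
turn [-0.0788, -0.2537, -0.2942] shift [-3.371, -3.477, 0.125] rows>=4
turn [-0.0788, -0.2537, -0.2942] shift [-2.126, -4.322, 0.52] rows>=4
```

Request:
{"fn": "arm_command", "kwargs": {"plan": [[[0,0,0],[-3.345,-2.516,0.392],85],[[0,0,0],[-3.345,-2.516,0.392],85],[[0,0,0],[-3.345,-2.516,0.392],85],[[0,0,0],[-3.345,-2.516,0.392],85],[[0,0,0],[-3.345,-2.516,0.392],85]]}}

```text
time_s: 1.5
position: [361.1, 465.3, 215.5]
orientation: [-0.0, 0.214, 0.977, -0.0]
contact_force: [0.0, 1.0, 0.4]
finger_gap: 84.9
```

Request:
{"fn": "arm_command", "kwargs": {"plan": [[[0,0,0],[-3.345,-2.516,0.392],85],[[0,0,0],[-3.345,-2.516,0.392],85],[[0,0,0],[-3.345,-2.516,0.392],85],[[0,0,0],[-3.345,-2.516,0.392],85],[[0,0,0],[-3.345,-2.516,0.392],85]]}}

```text
time_s: 2.0
position: [441.0, 319.4, 200.1]
orientation: [0.0, 0.214, 0.977, 0.0]
contact_force: [-0.2, 1.3, -0.1]
finger_gap: 85.4
```

```bash
python3 - <<'E'
from h import *
print(pose()[0].round(1))
p,d,c=shot('wrist','w_pip.png'); np.savez('w_pip.npz',p=p,d=d,X=cloud(d,c))
print([(round(r['score'],2),np.round(r['extent']).tolist()) for r in manip.recognise('wrist','pipette')[:3]])
go(([570,-45,190],RR(100,30)))
E
```

```text
[441.  319.4 200.1]
[(0.98, [105.0, 380.0, 31.0, 40.0]), (0.92, [222.0, 179.0, 188.0, 41.0])]
turn [-0.0782, -0.2537, -0.2943] shift [-3.377, -3.491, 0.125] rows>=4
turn [-0.0782, -0.2537, -0.2943] shift [-2.127, -4.337, 0.522] rows>=4
```

View pics/w_pip.png

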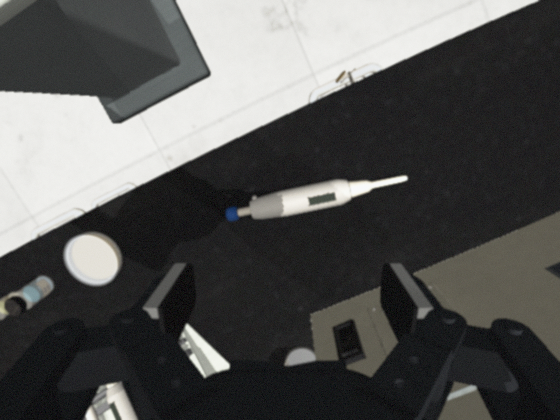

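The wrist picture shows the loose pipette from its blue button at (230,214) to its tip at (407,179), display up, with the petri dish and vials to the left.

Request:
{"fn": "arm_command", "kwargs": {"plan": [[[-0.0782,-0.2537,-0.2943],[-3.377,-3.491,0.125],85],[[-0.0782,-0.2537,-0.2943],[-3.377,-3.491,0.125],85],[[-0.0782,-0.2537,-0.2943],[-3.377,-3.491,0.125],85],[[-0.0782,-0.2537,-0.2943],[-3.377,-3.491,0.125],85],[[-0.0782,-0.2537,-0.2943],[-3.377,-3.491,0.125],85]]}}

```text
time_s: 2.6
position: [506.1, 134.8, 195.7]
orientation: [0.132, 0.067, 0.989, 0.011]
contact_force: [-0.3, 0.3, -0.4]
finger_gap: 84.9
```

Request:
{"fn": "arm_command", "kwargs": {"plan": [[[-0.0782,-0.2537,-0.2943],[-2.127,-4.337,0.522],45],[[-0.0782,-0.2537,-0.2943],[-2.127,-4.337,0.522],45],[[-0.0782,-0.2537,-0.2943],[-2.127,-4.337,0.522],45],[[-0.0782,-0.2537,-0.2943],[-2.127,-4.337,0.522],45],[[-0.0782,-0.2537,-0.2943],[-2.127,-4.337,0.522],45]]}}

```text
time_s: 3.1
position: [569.4, -42.1, 190.0]
orientation: [0.258, -0.087, 0.962, 0.023]
contact_force: [-0.1, 0.9, 0.1]
finger_gap: 45.1
```

```bash
python3 - <<'E'
from h import *
P,r,o=pose();print(P.round(1),r.as_matrix().round(2),o['joints'].round(2))
p,d,c=shot('wrist','w_rest.png'); np.savez('w_rest.npz',p=p,d=d,X=cloud(d,c))
for l in ['marker','pipette','deck']: print(l,[(round(r['score'],2),np.round(r['extent']).tolist()) for r in manip.recognise('wrist',l)[:3]])
X=np.load('w_pip.npz')['X']; im=np.load('w_pip.npz')['p']
m=np.zeros(X.shape[:2],bool); m[170:230,215:415]=1
m&=X[...,2]>4
Q=X[m]; print(len(Q),np.nanpercentile(Q[:,2],[5,50,98]).round(1))
c0,a=Q[:,:2].mean(0),np.linalg.svd(Q[:,:2]-Q[:,:2].mean(0))[2][0]
a*=np.sign(a[1]); s=(Q[:,:2]-c0)@a; n=np.array([-a[1],a[0]]); t=(Q[:,:2]-c0)@n
print('axis',a,np.degrees(np.arctan2(a[1],a[0])),'ends',c0+a*s.min(),c0+a*s.max(),s.min(),s.max())
for k in np.arange(s.min(),s.max(),10):
    q=(s>=k)&(s<k+10); print(round(k-s.min()),q.sum(),np.percentile(t[q],[2,98]).round(1),np.percentile(Q[q,2],[50,98]).round(1))
E
```

```text
[569.4 -42.1 190. ] [[-0.85 -0.18  0.49]
 [-0.15  0.98  0.09]
 [-0.5   0.   -0.87]] [-0.37 -0.14  2.18  0.42  0.7  -2.39]
marker [(0.7, [281.0, 97.0, 18.0, 145.0]), (0.33, [246.0, 88.0, 246.0, 161.0])]
pipette [(0.83, [420.0, 49.0, 47.0, 228.0]), (0.72, [245.0, 88.0, 246.0, 158.0]), (0.56, [351.0, 49.0, 32.0, 223.0])]
deck [(0.94, [245.0, 86.0, 248.0, 160.0])]
3188 [13.1 21.8 26.6]
axis [0.22405203 0.97457718] 77.05285952610134 ends [441.88037572 247.52064068] [485.33151464 436.52356258] -86.96366689366957 106.96958440782878
0 122 [-8.8  4.7] [19.4 21.7]
10 92 [-7.9  3.7] [16.7 20.6]
20 87 [-10.4   6.9] [18.  23.4]
30 197 [-11.3   8.7] [22.3 25. ]
40 216 [-12.7   9.5] [23.4 25.9]
50 234 [-13.1  10.5] [23.7 26.5]
60 246 [-13.8  10.9] [24.3 26.6]
70 246 [-13.2  10.9] [24.2 26.5]
80 249 [-13.4  11. ] [23.7 26.9]
90 249 [-13.9  10.9] [23.6 27. ]
100 252 [-13.3  11.1] [23.7 26.9]
110 247 [-13.6  11. ] [23.5 26.9]
120 219 [-12.7  10.3] [22.5 25.5]
130 149 [-9.7  7.9] [18.7 22.2]
140 125 [-7.9  4.9] [17.4 19.4]
150 73 [-6.4  3.6] [15.4 18. ]
160 58 [-4.7  1.3] [13.7 15.4]
170 54 [-4.3  1.3] [13.5 15.5]
180 56 [-4.3  1.1] [13.2 14.8]
190 17 [-3.8  0.6] [12.6 13.6]
```

View pics/w_rest.png

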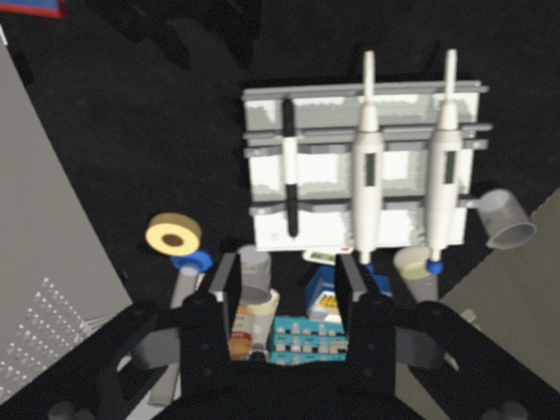

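The picture shows the whole rest (x 245–490, y 80–250), the marker from (288,98) to (294,236), lower end at the end lip, and the two pipettes to its right. The right place is the free one.

```bash
cat > deck.py <<'E'
from h import *
def fit(f,ext,top=False):
    z=np.load(f);X=z['X']; l,t,w,h=ext; Q=X[t:t+h,l:l+w].reshape(-1,3); Q=Q[np.isfinite(Q).all(1)]; Q=Q[Q[:,2]>3]
    rng=np.random.default_rng(0); best=0
    for _ in range(1500):
        a,b,c=Q[rng.choice(len(Q),3,False)]; n=np.cross(b-a,c-a); k=np.linalg.norm(n)
        if k<500: continue
        n/=k; n*=np.sign(n[2])
        if abs(n[2]-.866)>.06: continue
        s=(abs((Q-a)@n)<1.5)
        if s.sum()>best: best=s.sum(); S=s
    for _ in range(4):
        I=Q[S]; m=I.mean(0); n=np.linalg.svd(I-m,full_matrices=False)[2][2]; n*=np.sign(n[2]); S=abs((Q-m)@n)<2
    return Q,m,n,S
if __name__=='__main__':
    Q,m,n,S=fit('w_rest.npz',(235,75,265,180))
    print('n',n,'tilt',np.degrees(np.arccos(n[2])),'heading',np.degrees(np.arctan2(-n[1],-n[0])),S.sum(),len(Q),'rms',((Q[S]-m)@n).std())
    hd=np.arctan2(-n[1],-n[0])
    x0=np.array([np.cos(hd),np.sin(hd),0]); x0-=n*(x0@n); x0/=np.linalg.norm(x0); y0=np.cross(n,x0)
    h=(Q-m)@n
    L=np.stack([(Q-m)@x0,(Q-m)@y0,h],1); 
    A=L[(h>-4)&(h<45)]
    r=cv2.minAreaRect(L[S][:,:2].astype(np.float32)); print('rect',r)
    # origin: point on plane at world z=44
    np.savez('L.npz',L=L,m=m,x0=x0,y0=y0,n=n)
    print('x for z=44:',(44-m[2])/x0[2])
    # colored deck-frame height map
    im=np.full((260,240),-1.); 
    for x,y,hh in A: 
        i,j=int(130-x),int(120-y)
        if 0<=i<260 and 0<=j<240: im[i,j]=max(im[i,j],hh)
    cv2.imwrite('pics/hm.png',cv2.resize(cv2.applyColorMap(np.clip((im+4)*6,0,255).astype(np.uint8),cv2.COLORMAP_JET),None,fx=2.3,fy=2.3,interpolation=0))
    b=A[(A[:,1]<-20)&(A[:,1]>-115)]
    for k in range(-90,95,5):
        q=(A[:,0]>=k)&(A[:,0]<k+5)&(abs(A[:,1])<110); print(k,q.sum(),np.percentile(A[q,2],[20,50,80,97]).round(1) if q.sum()>5 else '',np.percentile(A[q,1],[1,99]).round(1) if q.sum()>5 else '')
E
python3 deck.py
```

```text
n [-0.48677764 -0.11531378  0.86588121] tilt 30.016519607013205 heading 13.327244327446357 18978 38503 rms 0.7166084238248878
rect ((5.0922393798828125, 10.053619384765625), (156.79539489746094, 208.5305633544922), 0.005661010276526213)
x for z=44: 5.150081556777089
-90 0  
-85 0  
-80 27 [25.6 26.5 27.3 27.9] [ 7.3 76.5]
-75 824 [-0.6  0.3  1.2 27.2] [-92.2 107.9]
-70 1236 [ 0.5 14.3 15.5 27.1] [-92.2 107.6]
-65 1550 [ 0.1 14.  15.4 26.7] [-92.  107.8]
-60 1322 [-0.5  0.2  1.2 27.2] [-91.5 107.7]
-55 1330 [-0.6  0.2 19.3 30. ] [-91.9 107.7]
-50 1316 [-0.5  0.3 20.4 30.8] [-91.2 107.6]
-45 1299 [-0.6  0.2 21.8 31.4] [-91.7 107.5]
-40 1654 [ 0.1 19.9 27.8 31.9] [-91.7 107.9]
-35 1265 [25.7 27.6 29.1 34.6] [-90.4 107.4]
-30 1175 [-0.3  0.8 33.7 36.5] [-91.9 107.5]
-25 1701 [ 1.4 20.8 30.9 37.4] [-91.9 108. ]
-20 1359 [20.6 22.1 33.6 37.8] [-91.4 107.8]
-15 843 [-0.  21.7 36.3 38.6] [-90.8 106.5]
-10 1217 [-0.3  0.6 34.7 38.4] [-91.5 108.2]
-5 1197 [-0.4  0.5 34.5 38.5] [-91.8 107.6]
0 1169 [-0.4  0.6 34.4 38.4] [-91.4 107.8]
5 1158 [-0.4  0.5 34.3 38.3] [-91.9 108.4]
10 1150 [-0.3  0.7 34.2 37.9] [-91.1 107.7]
15 1119 [-0.4  0.6 34.5 37.7] [-91.6 107.9]
20 1117 [-0.4  0.6 34.2 37.8] [-91.9 107.5]
25 1314 [-0.2  1.3 32.6 37.6] [-92.  107.7]
30 1829 [11.4 21.  23.4 37.4] [-92.  108.7]
35 866 [20.7 22.4 35.3 37.8] [-91.3 107.4]
40 459 [19.7 32.9 36.6 37.8] [-72.3  85.4]
45 994 [-0.3  0.6 33.1 36.9] [-91.8 107.8]
50 974 [-0.4  0.5 32.6 36.2] [-91.3 108.2]
55 968 [-0.4  0.5 31.5 36.1] [-91.6 108. ]
60 904 [-0.4  0.4 31.5 35.2] [-91.9 108. ]
65 901 [-0.4  0.4 28.2 34.5] [-92.1 107.6]
70 740 [-0.5  0.1  0.9 33.2] [-92.4 107.5]
75 776 [-0.5  0.1  0.8 27.7] [-92. 108.]
80 397 [-0.2  0.4  1.1 23.1] [-92.  108.1]
85 0  
90 0
```

View pics/hm.png

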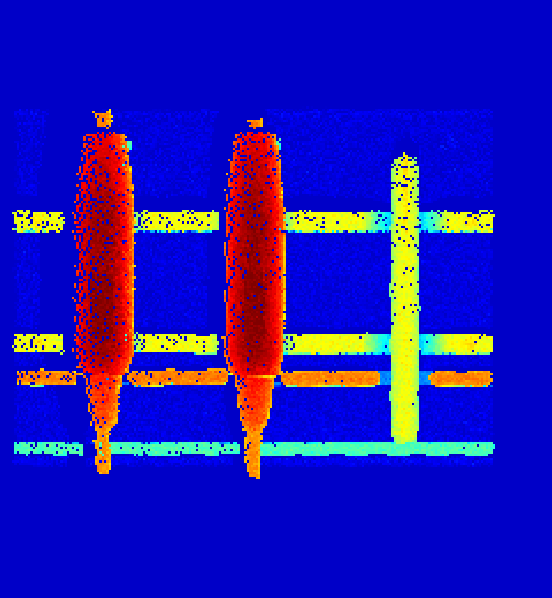

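The height map shows clean bars (saddles, yoke, lip) that match the given dimensions, two pipettes home, and the marker centred in the right notch.

```bash
cat >> h.py <<'E'
HD=13.3
def D(x,y,z,off=(2.2,9.9)):
    "deck frame -> world"
    L=np.load('L.npz'); return L['m']+L['x0']*(x+off[0])+L['y0']*(y+off[1])+L['n']*z
E
python3 - <<'E'
from h import *
print('deck origin',D(0,0,0),'grasp',D(2,-66,5))
R=RR(90+HD,30)
go((D(2,-66,60),R),(D(2,-66,5),R))
L=np.load('L.npz')['L']
q=L[(L[:,2]>15)&(L[:,1]<-45)&(L[:,1]>-66)&(L[:,0]>-62)&(L[:,0]<62)]
for a,b in((-60,-45),(-10,20),(40,62)):
    s=q[(q[:,0]>a)&(q[:,0]<b)]; print(a,np.percentile(s[:,1],[2,50,98]).round(1),np.median(s[:,2]).round(1))
E
```

```text
deck origin [614.30201967  37.46114476  42.52422267] grasp [628.76707888 -26.93880998  47.85412805]
turn [-0.0284, -0.0007, -0.0499] shift [0.462, 0.106, 2.468] rows>=3
turn [0.0, 0.0, 0.0] shift [-0.0, 0.0, 1.375] rows>=2
-60 [-61.4 -55.6 -50.3] 21.0
-10 [-61.8 -55.7 -50.1] 21.2
40 [-61.6 -56.  -50.5] 21.1
```

Request:
{"fn": "arm_command", "kwargs": {"plan": [[[-0.0284,-0.0007,-0.0499],[0.462,0.106,2.468],40],[[-0.0284,-0.0007,-0.0499],[0.462,0.106,2.468],40],[[-0.0284,-0.0007,-0.0499],[0.462,0.106,2.468],40],[[-0.0284,-0.0007,-0.0499],[0.462,0.106,2.468],40]]}}

```text
time_s: 3.7
position: [600.6, -31.4, 93.9]
orientation: [0.256, -0.113, 0.96, 0.031]
contact_force: [-0.8, -0.2, 1.6]
finger_gap: 40.2
```

Request:
{"fn": "arm_command", "kwargs": {"plan": [[[0,0,0],[0,0,0.7],40],[[0,0,0],[0,0,1.35],40],[[0,0,0],[0,0,1.35],40]]}}

```text
time_s: 4.0
position: [628.7, -26.9, 50.2]
orientation: [0.258, -0.113, 0.959, 0.029]
contact_force: [0.0, -0.3, -1.2]
finger_gap: 40.2
```

```bash
python3 - <<'E'
from h import *
P,r,o=pose();print(P,o['contact_force'],o['joints'].round(2)); R=RR(90+HD,30); go((D(2,-66,5.5),R))
p,d,c=shot('wrist','w_g1.png')
E
```

```text
[628.74853651 -26.8962979   50.21445328] [ 0.04204665 -0.25008265 -1.2257125 ] [-0.31  0.22  2.1   0.65  0.44 -2.66]
turn [-0.0008, 0.0022, 0.0027] shift [0.029, -0.001, 0.039] rows>=1
```

View pics/w_g1.png

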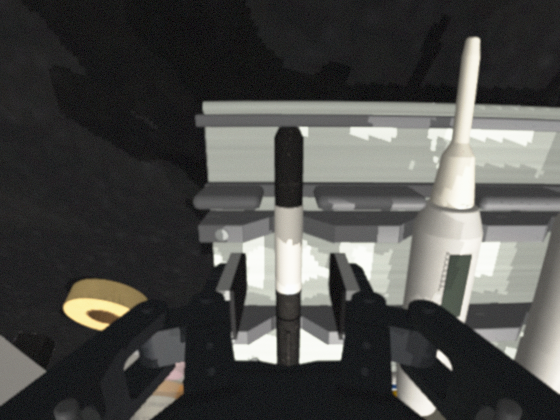

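Picture: both pads straddle the marker at its white/black boundary (287,290), between the saddles and clear of the neighbouring pipette. Closing.

Request:
{"fn": "arm_command", "kwargs": {"plan": [[[0,0,0],[0,0,0],0],[[0,0,0],[0,0,0],0],[[0,0,0],[0,0,0],0],[[0,0,0],[0,0,0],0],[[0,0,0],[0,0,0],0]]}}

```text
time_s: 4.55
position: [628.7, -28.2, 51.9]
orientation: [0.259, -0.112, 0.959, 0.029]
contact_force: [-6.1, 1.5, 9.0]
finger_gap: 10.3
```

Request:
{"fn": "arm_command", "kwargs": {"plan": [[[0,0,0],[0,0,-0.5],0],[[0,0,0],[0,0,-1.2],0],[[0,0,0],[0,0,-2],0],[[0,0,0],[0,0,-2.5],0],[[0,0,0],[0,0,-2.5],0]]}}

```text
time_s: 5.05
position: [580.2, -40.7, 139.9]
orientation: [0.261, -0.112, 0.958, 0.027]
contact_force: [0.5, -1.4, -0.2]
finger_gap: 10.9
```

```bash
python3 - <<'E'
from h import *
P,r,o=pose();print(P,o['finger_gap'],o['contact_force'],o['joints'].round(2))
p,d,c=shot('wrist','w_g2.png')
# book from scene and top
for n in ['scene','top']:
    z=np.load(n+'0.npz');X=z['X'];im=z['p'].astype(int)
    m=(X[...,0]>330)&(X[...,0]<560)&(X[...,1]>-470)&(X[...,1]<-190)&(X[...,2]>8)&(X[...,2]<30)
    cm=m&(X[...,2]<18); k=cv2.connectedComponents(cv2.erode(cm.astype(np.uint8),np.ones((2,2))))[1]; b=k==np.bincount(k[k>0]).argmax()
    r2=cv2.minAreaRect(X[b][:,:2].astype(np.float32)); print(n,'book',np.round(r2[0],1),np.round(r2[1],1),round(r2[2],1),np.median(X[b][:,2]))
    h=m&(X[...,2]>19)&(X[...,2]<28); print('pen',h.sum(),X[h].round(0)[::6].tolist()[:14])
E
```

```text
[580.24779883 -40.6983494  139.93639056] 10.914168395204996 [ 0.45700981 -1.40222866 -0.16722695] [-0.37 -0.04  2.19  0.52  0.61 -2.54]
scene book [ 456.1 -324.3] [198.8 150.1] 89.0 13.673267926742811
pen 140 [[502.0, -283.0, 23.0], [500.0, -287.0, 20.0], [499.0, -293.0, 22.0], [500.0, -300.0, 22.0], [500.0, -306.0, 22.0], [499.0, -309.0, 21.0], [499.0, -314.0, 21.0], [500.0, -322.0, 22.0], [502.0, -326.0, 20.0], [503.0, -334.0, 20.0], [500.0, -340.0, 24.0], [498.0, -342.0, 20.0], [498.0, -347.0, 19.0], [494.0, -353.0, 24.0]]
top book [ 456.2 -384.8] [70.1 72.7] 1.2 13.545118546591283
pen 240 [[533.0, -233.0, 20.0], [527.0, -276.0, 20.0], [525.0, -342.0, 20.0], [521.0, -332.0, 20.0], [517.0, -325.0, 20.0], [509.0, -271.0, 23.0], [506.0, -282.0, 19.0], [509.0, -420.0, 19.0], [503.0, -300.0, 21.0], [503.0, -321.0, 21.0], [504.0, -342.0, 21.0], [504.0, -369.0, 24.0], [499.0, -310.0, 24.0], [500.0, -352.0, 23.0]]
```

```bash
python3 - <<'E'
from h import *
go(([470,-130,180],RR(55,10)),([445,-328,110],RR(-0.5,0)))
L=np.load('L.npz'); print('TCP deck z at grip',(np.array([628.7,-28.2,51.9])-L['m'])@L['n'])
X=np.load('scene0.npz')['X']
m=(X[...,1]<-200)&(X[...,1]>-450)&(X[...,2]>60)&(X[...,0]>350)&(X[...,0]<900); print('machine',np.percentile(X[m],1,axis=0),np.percentile(X[m],99,axis=0))
E
```

```text
turn [0.1436, 0.1672, 0.3979] shift [1.112, -0.78, -1.254] rows>=4
turn [0.1436, 0.1672, 0.3979] shift [0.868, -1.34, -0.931] rows>=4
turn [0.0423, 0.0803, 0.4831] shift [-0.994, -2.207, 1.064] rows>=4
turn [0.0423, 0.0803, 0.4831] shift [-1.976, -1.43, 1.02] rows>=4
TCP deck z at grip 8.681329580234312
machine [ 532.62000652 -448.31134729   65.40214732] [ 888.88151801 -248.7938696   333.14955958]
```

Request:
{"fn": "arm_command", "kwargs": {"plan": [[[0.1436,0.1672,0.3979],[1.112,-0.78,-1.254],0],[[0.1436,0.1672,0.3979],[1.112,-0.78,-1.254],0],[[0.1436,0.1672,0.3979],[1.112,-0.78,-1.254],0],[[0.1436,0.1672,0.3979],[1.112,-0.78,-1.254],0],[[0.1436,0.1672,0.3979],[1.112,-0.78,-1.254],0]]}}

```text
time_s: 5.6
position: [524.4, -84.2, 155.6]
orientation: [0.173, 0.096, 0.98, 0.002]
contact_force: [-0.2, 0.1, 0.3]
finger_gap: 10.6
```

Request:
{"fn": "arm_command", "kwargs": {"plan": [[[0.1436,0.1672,0.3979],[0.868,-1.34,-0.931],0],[[0.1436,0.1672,0.3979],[0.868,-1.34,-0.931],0],[[0.1436,0.1672,0.3979],[0.868,-1.34,-0.931],0],[[0.1436,0.1672,0.3979],[0.868,-1.34,-0.931],0],[[0.1436,0.1672,0.3979],[0.868,-1.34,-0.931],0]]}}

```text
time_s: 6.1
position: [469.4, -129.0, 176.5]
orientation: [0.08, 0.297, 0.951, -0.025]
contact_force: [-0.3, 0.6, -0.3]
finger_gap: 10.7
```

Request:
{"fn": "arm_command", "kwargs": {"plan": [[[0.0423,0.0803,0.4831],[-0.994,-2.207,1.064],0],[[0.0423,0.0803,0.4831],[-0.994,-2.207,1.064],0],[[0.0423,0.0803,0.4831],[-0.994,-2.207,1.064],0],[[0.0423,0.0803,0.4831],[-0.994,-2.207,1.064],0],[[0.0423,0.0803,0.4831],[-0.994,-2.207,1.064],0]]}}

```text
time_s: 6.6
position: [456.4, -228.4, 141.2]
orientation: [0.039, 0.519, 0.854, -0.014]
contact_force: [-0.4, 1.1, -0.8]
finger_gap: 10.5
```

Request:
{"fn": "arm_command", "kwargs": {"plan": [[[0.0423,0.0803,0.4831],[-1.976,-1.43,1.02],0],[[0.0423,0.0803,0.4831],[-1.976,-1.43,1.02],0],[[0.0423,0.0803,0.4831],[-1.976,-1.43,1.02],0],[[0.0423,0.0803,0.4831],[-1.976,-1.43,1.02],0],[[0.0423,0.0803,0.4831],[-1.976,-1.43,1.02],0]]}}

```text
time_s: 7.1
position: [444.1, -327.2, 106.6]
orientation: [-0.003, 0.709, 0.705, -0.001]
contact_force: [0.5, 0.9, 0.2]
finger_gap: 10.4
```

```bash
cat > bk.py <<'E'
from h import *
import sys
P,r,o=pose();print(P.round(1),o['finger_gap'],o['contact_force'].round(1),o['joints'].round(2))
p,d,c=shot('wrist',sys.argv[1]); X=cloud(d,c); np.savez('w_book.npz',p=p,d=d,X=X)
rec={}
for l in ['marker','pen','logbook']: 
    rr=manip.recognise('wrist',l)[:2]; print(l,[(round(r['score'],2),np.round(r['extent']).tolist()) for r in rr])
m=(X[...,0]>360)&(X[...,0]<550)&(X[...,1]>-450)&(X[...,1]<-205)
b=m&(X[...,2]>9)&(X[...,2]<17); r2=cv2.minAreaRect(X[b][:,:2].astype(np.float32)); print('book',r2,np.median(X[b][:,2]), 'x pct',np.percentile(X[b][:,0],[.5,99.5]),'y',np.percentile(X[b][:,1],[.5,99.5]))
h=m&(X[...,2]>19)&(X[...,2]<30)&(X[...,0]>485)&(X[...,0]<525)
if h.sum()>20: print('pen',h.sum(),X[h].mean(0).round(1),np.percentile(X[h],[2,98],axis=0).round(1).tolist())
E
python3 bk.py w_b1.png; python3 - <<'E'
from h import *
go(([445,-328,25],RR(-0.5,0)))
E
```

```text
[ 444.1 -327.2  106.6] 10.408737667526283 [0.5 0.9 0.2] [-0.82  0.16  1.97 -0.    1.02 -0.81]
marker [(0.94, [275.0, 125.0, 29.0, 243.0])]
pen [(0.69, [349.0, 143.0, 24.0, 164.0])]
logbook [(0.86, [202.0, 64.0, 214.0, 245.0])]
book ((458.9909973144531, -316.8199462890625), (189.15721130371094, 150.5410614013672), 88.9684066772461) 12.10199227151292 x pct [384.56300071 533.03391475] y [-402.50580076 -222.74143551]
pen 1128 [ 501.1 -339.4   20.2] [[496.6, -400.5, 19.1], [505.3, -285.3, 22.0]]
turn [-0.0049, -0.0017, 0.0035] shift [-0.038, 0.025, 2.059] rows>=2
```

View pics/w_b1.png

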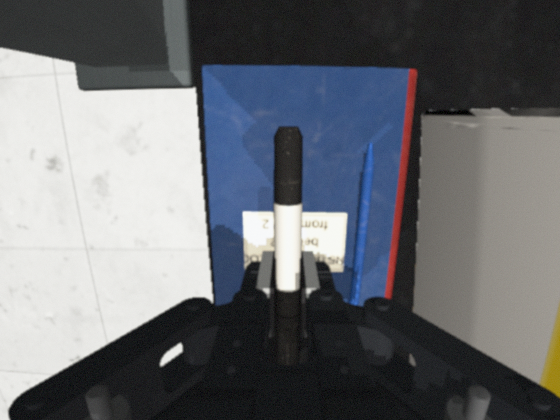

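The marker is held straight along the tool axis, over the blue cover (x 203–415) and parallel to the pen at (365,220); there is room for the fingers.

```bash
python3 - <<'E'
from h import *
X=np.load('w_book.npz')['X']
for v in (135,160,185,215,235): 
    q=X[v-2:v+3,284:293].reshape(-1,3); print(v,np.median(q,0).round(1))
E
```

```text
135 [ 445.7 -262.2  119. ]
160 [ 445.6 -272.   119.4]
185 [ 445.6 -282.2  119.5]
215 [ 445.5 -294.8  119.8]
235 [ 445.4 -303.9  119.8]
```

Request:
{"fn": "arm_command", "kwargs": {"plan": [[[0,0,0],[0,0,1.0],0],[[0,0,0],[0,0,1.9],0],[[0,0,0],[0,0,2.06],0],[[0,0,0],[0,0,2.06],0]]}}

```text
time_s: 7.7
position: [443.3, -326.1, 24.0]
orientation: [-0.004, 0.709, 0.705, -0.001]
contact_force: [0.5, -0.8, 0.4]
finger_gap: 10.7
```

Request:
{"fn": "arm_command", "kwargs": {"plan": [[[0,0,0],[0,0,0.12],0],[[0,0,0],[0,0,0.2],0],[[0,0,0],[0,0,0.2],0]]}}

```text
time_s: 8.0
position: [444.4, -327.7, 17.9]
orientation: [-0.002, 0.71, 0.704, -0.001]
contact_force: [0.6, -0.5, -0.8]
finger_gap: 10.5
```

Request:
{"fn": "arm_command", "kwargs": {"plan": [[[0,0,0],[0,0,0.03],0],[[0,0,0],[0,0,0.05],0],[[0,0,0],[0,0,0.05],0]]}}

```text
time_s: 8.3
position: [443.9, -327.3, 15.1]
orientation: [-0.002, 0.71, 0.704, -0.001]
contact_force: [-0.1, -0.1, 0.6]
finger_gap: 10.7
```

Request:
{"fn": "arm_command", "kwargs": {"plan": [[[0,0,0],[0,0,0],15],[[0,0,0],[0,0,0],25],[[0,0,0],[0,0,0],36],[[0,0,0],[0,0,0],36]]}}

```text
time_s: 8.7
position: [443.9, -327.3, 15.0]
orientation: [-0.002, 0.71, 0.704, -0.001]
contact_force: [0.9, -0.4, -0.3]
finger_gap: 36.0
```

Request:
{"fn": "arm_command", "kwargs": {"plan": [[[0,0,0],[0,0,-0.8],36],[[0,0,0],[0,0,-2],36],[[0,0,0],[0,0,-3],36],[[0,0,0],[0,0,-4],36],[[0,0,0],[0,0,-4],36]]}}

```text
time_s: 9.2
position: [447.6, -330.5, 182.6]
orientation: [0.004, 0.71, 0.704, -0.001]
contact_force: [0.4, -0.4, 0.1]
finger_gap: 36.0
```

```bash
python3 bk.py w_b2.png; python3 - <<'E'
from h import *
X=np.load('w_book.npz')['X']
m=(X[...,0]>430)&(X[...,0]<465)&(X[...,1]>-440)&(X[...,1]<-205)&(X[...,2]>19)&(X[...,2]<32)
Q=X[m]; print('marker',cv2.minAreaRect(Q[:,:2].astype(np.float32)),np.median(Q[:,2]))
for k in (-270,-300,-330,-360): q=Q[abs(Q[:,1]-k)<6]; print(k,len(q),q.mean(0).round(1) if len(q) else '')
# pipette pick: axis a, mid
a=np.array([np.cos(np.radians(77)),np.sin(np.radians(77))])
X=np.load('w_pip.npz')['X']; s=np.zeros(X.shape[:2],bool); s[170:230,215:415]=1; s&=X[...,2]>8; Q=X[s]
np.save('pipQ.npy',Q)
from scipy.optimize import least_squares
hq=lambda p:((Q[:,0]-p[0])*np.cos(p[2])+(Q[:,1]-p[1])*np.sin(p[2]))
# handle: cylinder fit r=13.5 for points in handle range
c0=np.array([463.6,342.0]); s0=(Q[:,:2]-c0)@a; H=Q[(s0>-28)&(s0<18)]
def res(p):
    n=np.array([-np.sin(p[2]),np.cos(p[2])]); return np.hypot((H[:,:2]-p[:2])@n,H[:,2]-p[3])-13.5
f=least_squares(lambda p:np.r_[res(p),1e-3*((p[:2]-c0)@[np.cos(p[2]),np.sin(p[2])])],[*c0,np.radians(77),14],loss='soft_l1'); p=f.x
u=np.array([np.cos(p[2]),np.sin(p[2])]); n=np.array([-u[1],u[0]])
S=(Q[:,:2]-p[:2])@u; print('cyl',p,np.degrees(p[2]),'s ends',S.min(),S.max(),'rms',res(p).std())
E
```

```text
[ 447.6 -330.5  182.6] 36.01498258137968 [ 0.4 -0.4  0.1] [-0.82  0.07  1.92 -0.    1.15 -0.81]
marker [(0.63, [278.0, 109.0, 13.0, 133.0])]
pen [(0.8, [331.0, 132.0, 19.0, 123.0])]
logbook [(0.68, [217.0, 72.0, 165.0, 204.0])]
book ((458.999267578125, -322.5488586425781), (200.56521606445312, 150.55079650878906), 89.0884780883789) 12.116472589870407 x pct [384.62657858 532.93050097] y [-420.29112192 -223.10287471]
pen 705 [ 501.3 -338.2   20.2] [[496.8, -395.3, 19.1], [505.6, -284.7, 22.1]]
marker ((444.61767578125, -321.9495544433594), (12.12986946105957, 125.89691162109375), 0.43750253319740295) 23.429443606405417
-270 180 [ 444.7 -270.    23.1]
-300 157 [ 444.4 -299.9   23.2]
-330 153 [ 444.8 -329.8   23.1]
-360 138 [ 445.  -359.8   23.4]
cyl [466.08168684 341.768418     1.34642592  12.38499918] 77.14452288812335 s ends -97.27474711727328 96.66312332279432 rms 0.6418220013015922
```

View pics/w_b2.png

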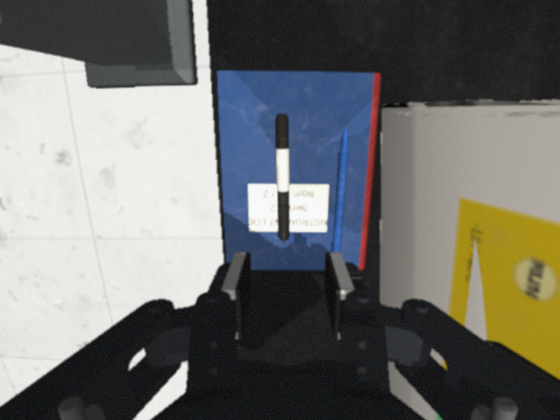

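Picture: the marker lies flat on the cover at (283,115)–(283,240), parallel to the pen at (340,190). Fit: 126 x 12 mm, top 23 mm, angle within 1° of the book. Next the pipette.

```bash
python3 - <<'E'
from h import *
u=np.array([np.cos(np.radians(77.1)),np.sin(np.radians(77.1))]); g=np.array([466.1,341.8])-5*u; print(g)
go(([500,0,200],RR(-6,0)),([*g,150],RR(-12.9,0)))
E
```

```text
[464.98374942 336.92619403]
turn [-0.0036, -0.0017, 0.0485] shift [4.091, 0.666, -0.322] rows>=4
turn [-0.0036, -0.0017, 0.0485] shift [4.118, 0.468, -0.327] rows>=4
turn [0.0, 0.0, 0.0602] shift [4.143, -0.876, 0.625] rows>=4
turn [0.0, 0.0, 0.0602] shift [4.083, -1.123, 0.625] rows>=4
```

Request:
{"fn": "arm_command", "kwargs": {"plan": [[[-0.0036,-0.0017,0.0485],[4.091,0.666,-0.322],60],[[-0.0036,-0.0017,0.0485],[4.091,0.666,-0.322],60],[[-0.0036,-0.0017,0.0485],[4.091,0.666,-0.322],60],[[-0.0036,-0.0017,0.0485],[4.091,0.666,-0.322],60],[[-0.0036,-0.0017,0.0485],[4.091,0.666,-0.322],60]]}}

```text
time_s: 9.9
position: [472.0, -161.3, 186.0]
orientation: [-0.002, 0.725, 0.688, -0.001]
contact_force: [-0.4, 0.3, -0.1]
finger_gap: 59.8
```

Request:
{"fn": "arm_command", "kwargs": {"plan": [[[-0.0036,-0.0017,0.0485],[4.118,0.468,-0.327],60],[[-0.0036,-0.0017,0.0485],[4.118,0.468,-0.327],60],[[-0.0036,-0.0017,0.0485],[4.118,0.468,-0.327],60],[[-0.0036,-0.0017,0.0485],[4.118,0.468,-0.327],60],[[-0.0036,-0.0017,0.0485],[4.118,0.468,-0.327],60]]}}

```text
time_s: 10.4
position: [500.4, 0.5, 199.7]
orientation: [0.0, 0.742, 0.67, -0.001]
contact_force: [0.0, -0.0, -1.1]
finger_gap: 59.9
```

Request:
{"fn": "arm_command", "kwargs": {"plan": [[[0,0,0.0602],[4.143,-0.876,0.625],60],[[0,0,0.0602],[4.143,-0.876,0.625],60],[[0,0,0.0602],[4.143,-0.876,0.625],60],[[0,0,0.0602],[4.143,-0.876,0.625],60],[[0,0,0.0602],[4.143,-0.876,0.625],60]]}}

```text
time_s: 10.9
position: [482.3, 168.1, 173.6]
orientation: [0.0, 0.762, 0.647, -0.002]
contact_force: [0.0, 0.4, 0.4]
finger_gap: 59.9
```

Request:
{"fn": "arm_command", "kwargs": {"plan": [[[0,0,0.0602],[4.083,-1.123,0.625],60],[[0,0,0.0602],[4.083,-1.123,0.625],60],[[0,0,0.0602],[4.083,-1.123,0.625],60],[[0,0,0.0602],[4.083,-1.123,0.625],60],[[0,0,0.0602],[4.083,-1.123,0.625],60]]}}

```text
time_s: 11.4
position: [466.1, 336.0, 148.9]
orientation: [0.001, 0.782, 0.624, -0.001]
contact_force: [0.2, -0.8, 0.8]
finger_gap: 59.9
```

```bash
python3 - <<'E'
from h import *
from scipy.optimize import least_squares
P,r,o=pose();print(P.round(1),o['joints'].round(2))
p,d,c=shot('wrist','w_p2.png'); X=cloud(d,c)
s=(X[...,2]>8)&(X[...,2]<35)&(abs(X[...,0]-466)<60)&(abs(X[...,1]-342)<110); Q=X[s]
u=np.array([np.cos(np.radians(77.1)),np.sin(np.radians(77.1))]);c0=np.array([466.1,341.8]); S0=(Q[:,:2]-c0)@u; T=(Q[:,:2]-c0)@[-u[1],u[0]]; Q=Q[abs(T)<20]; S0=S0[abs(T)<20]
print(len(Q),S0.min(),S0.max()); H=Q[(S0>-28)&(S0<18)]; print(len(H))
def res(p):
    n=np.array([-np.sin(p[2]),np.cos(p[2])]); return np.hypot((H[:,:2]-p[:2])@n,H[:,2]-p[3])-13.5
f=least_squares(lambda p:np.r_[res(p),1e-3*((p[:2]-c0)@u)],[*c0,np.radians(77),14],loss='soft_l1').x
print(f,np.degrees(f[2]),res(f).std())
g=f[:2]-5*u; print('g',g); go(([*g,45],RR(np.degrees(f[2])-90)),([*g,4.5],RR(np.degrees(f[2])-90)))
E
```

```text
[466.1 336.  148.9] [ 0.45  0.15  1.9  -0.    1.1   0.67]
4318 -96.88545356861465 96.8551213262383
1539
[465.86135291 342.0834714    1.34979266  12.33939407] 77.33742289328524 0.5856497358894465
g [464.74510233 337.20966543]
turn [0.0013, 0.0036, -0.0041] shift [0.059, -0.058, 2.605] rows>=3
turn [0.0, 0.0, 0.0] shift [0.0, 0.0, 1.012] rows>=1
```

View pics/w_p2.png

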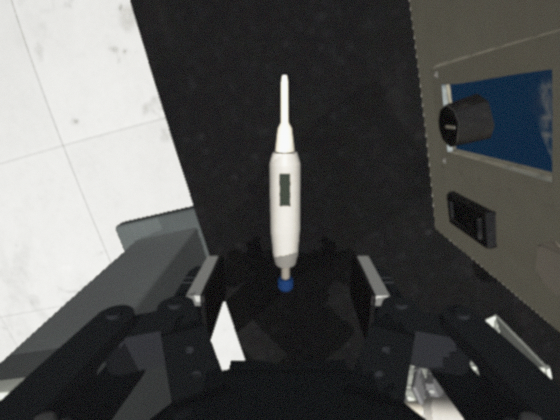

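The pipette lies straight between the open fingers (tip at (284,77), button at (286,285)), aligned with the tool, and the fit repeats within 0.5 mm. Going down and gripping.

Request:
{"fn": "arm_command", "kwargs": {"plan": [[[0,0,-0.004],[0.05,-0.05,1.2],60],[[0,0,-0.004],[0.05,-0.05,2.4],60],[[0,0,-0.004],[0.05,-0.05,3.2],60],[[0,0,-0.004],[0.05,-0.05,3.6],60],[[0,0,-0.004],[0.05,-0.05,3.6],60]]}}

```text
time_s: 11.95
position: [463.8, 335.5, 4.0]
orientation: [0.001, 0.782, 0.624, -0.002]
contact_force: [0.2, 0.3, 1.4]
finger_gap: 59.9
```

Request:
{"fn": "arm_command", "kwargs": {"plan": [[[0,0,0],[0,0,0],20],[[0,0,0],[0,0,0],0],[[0,0,0],[0,0,0],0],[[0,0,0],[0,0,0],0],[[0,0,0],[0,0,0],0]]}}

```text
time_s: 12.45
position: [466.7, 339.0, 9.1]
orientation: [0.002, 0.781, 0.625, 0.002]
contact_force: [0.1, -2.5, 7.0]
finger_gap: 24.1
```

Request:
{"fn": "arm_command", "kwargs": {"plan": [[[0,0,0],[0,0,-0.4],0],[[0,0,0],[0,0,-1],0],[[0,0,0],[0,0,-2],0],[[0,0,0],[0,0,-3],0],[[0,0,0],[0,0,-3],0]]}}

```text
time_s: 12.95
position: [468.2, 340.9, 134.7]
orientation: [0.003, 0.781, 0.625, 0.007]
contact_force: [0.6, 0.1, 0.9]
finger_gap: 24.5
```

```bash
python3 - <<'E'
from h import *
P,r,o=pose();print(P.round(1),o['finger_gap'],o['contact_force'].round(1),o['joints'].round(2))
p,d,c=shot('wrist','w_p3.png')
X=cloud(d,c); T=r.inv().apply((X-P).reshape(-1,3)).reshape(X.shape)   # tool frame
s=(abs(T[...,1])<20)&(abs(T[...,2]+10)<25)&(T[...,0]>18)&(T[...,0]<120); Q=T[s]
for a in range(20,115,8):
    q=Q[(Q[:,0]>=a)&(Q[:,0]<a+8)]; print(a,len(q),np.percentile(q[:,1],[2,98]).round(1) if len(q)>5 else '',np.percentile(q[:,2],[3,50]).round(1) if len(q)>5 else '')
print('tip x',Q[:,0].max())
go((D(5,-66,95),RR(103.3,30)))
E
```

```text
[468.2 340.9 134.7] 24.543580044701724 [0.6 0.1 0.9] [ 0.46  0.17  1.9  -0.    1.05  0.68]
20 1066 [-11.3  13.5] [-16.8 -14.4]
28 1103 [-10.7  12.5] [-15.6 -12.7]
36 838 [-8.1 10.2] [-13.   -9.2]
44 641 [-5.8  8. ] [-10.1  -8.2]
52 555 [-4.5  7. ] [-8.9 -6.9]
60 318 [-1.9  4.5] [-6.3 -4.5]
68 300 [-1.4  4.4] [-5.7 -4.2]
76 300 [-1.4  4.4] [-5.7 -4.1]
84 313 [-1.4  4.3] [-5.3 -3.9]
92 261 [-0.9  4.3] [-5.2 -3.5]
100 0  
108 0  
tip x 99.67489152617448
turn [-0.1726, -0.1079, -0.6573] shift [-2.842, 1.671, 0.037] rows>=5
turn [-0.1726, -0.1079, -0.6573] shift [-3.229, -0.455, 0.488] rows>=5
turn [-0.1726, -0.1079, -0.6573] shift [-2.193, -2.403, 0.536] rows>=5
```

```bash
python3 - <<'E'
from h import *
for i in range(6):
    P,r,o=pose();print(o['time_s'],P.round(1),np.degrees((RR(-12.7).inv()*r).as_rotvec()).round(2),o['joint_vel'].round(3)); manip.camera('wrist')
E
```

```text
13.0 [466.5 340.  131.4] [-0.53  0.25 -0.05] [-0.002  0.053  0.068 -0.001 -0.004  0.001]
13.05 [464.9 339.1 128.6] [-0.29  0.06 -0.05] [-0.002  0.043  0.049 -0.001  0.002  0.001]
13.1 [463.8 338.5 126.5] [-0.12 -0.08 -0.04] [-0.001  0.033  0.029 -0.001 -0.002  0.002]
13.15 [463.2 338.1 125.3] [-0.02 -0.16 -0.04] [-0.002  0.022  0.012 -0.001 -0.    -0.   ]
13.2 [463.  338.  124.6] [ 0.03 -0.2  -0.03] [-0.002  0.015  0.002 -0.002 -0.001  0.   ]
13.25 [463.  337.9 124.4] [ 0.04 -0.22 -0.03] [-0.     0.006 -0.004 -0.001 -0.002  0.   ]
```

```bash
cat > tf.py <<'E'
from h import *
from scipy.optimize import least_squares
P,r,o=pose();print(o['time_s'],P.round(1),o['finger_gap'],o['contact_force'].round(1),o['joints'].round(2))
p,d,c=shot('wrist','tf.png'); X=cloud(d,c); T=r.inv().apply((X-P).reshape(-1,3)).reshape(X.shape)
s=(abs(T[...,1])<20)&(abs(T[...,2]+10)<25)&(T[...,0]>14)&(T[...,0]<120); Q=T[s]
tip=np.percentile(Q[:,0],99.8); mid=tip-97.3
sy=Q[:,0]-mid; rad=np.interp(sy,[-35,25,34,34.1,97],[13.5,13.5,10.5,8.5,2.5])
def res(q):
    y=q[0]+q[1]*sy; z=q[2]+q[3]*sy; return np.hypot(Q[:,1]-y,Q[:,2]-z)-rad
f=least_squares(res,[0,0,-5,0],loss='soft_l1',f_scale=.7).x
print('mid tool x %.1f; y at mid %.1f slope %.2f deg; z at mid %.1f slope %.2f deg; rms %.2f'%(mid,f[0],np.degrees(f[1]),f[2],np.degrees(f[3]),np.median(abs(res(f)))), len(Q))
E
python3 tf.py; python3 - <<'E'
from h import *
go((D(5,-66,95),RR(103.3,30)))
E
```

```text
13.3 [463.1 337.9 124.4] 24.68141538544277 [-0.2  0.3 -1. ] [ 0.45  0.18  1.91 -0.    1.05  0.68]
mid tool x 1.7; y at mid 0.9 slope 0.33 deg; z at mid -3.6 slope 2.15 deg; rms 0.47 6438
turn [-0.1772, -0.1094, -0.6564] shift [-2.82, 1.695, -0.013] rows>=5
turn [-0.1772, -0.1094, -0.6564] shift [-3.232, -0.415, 0.45] rows>=5
turn [-0.1772, -0.1094, -0.6564] shift [-2.227, -2.369, 0.504] rows>=5
```

```bash
cat > nb.py <<'E'
from h import *
from scipy.optimize import least_squares
def nb(L,y0,off=(2.2,9.9),pr=True):
    L=L-np.array([*off,0]); Q=L[(abs(L[:,1]-y0)<17)&(L[:,2]>23.5)&(L[:,2]<45)]; 
    # nose only beyond yoke, handle
    tip=Q[:,0].min(); mid=tip+97.3
    Q=Q[(abs(Q[:,0]+36.5)>4)]
    sy=mid-Q[:,0]; k=(sy>-35); Q=Q[k]; sy=sy[k]; rad=np.interp(sy,[-35,25,34,34.1,97],[13.5,13.5,10.5,8.5,2.5])
    res=lambda q:np.hypot(Q[:,1]-q[0]-q[1]*sy,Q[:,2]-q[2]-q[3]*sy)-rad
    f=least_squares(res,[y0,0,23.5,0],loss='soft_l1',f_scale=.7).x
    print('mid deck x %.1f y %.1f (slope %.2f) z %.1f (slope %.2f) rms %.2f n %d'%(mid,f[0],np.degrees(f[1]),f[2],np.degrees(f[3]),np.median(abs(res(f))),len(Q)))
if __name__=='__main__':
    L=np.load('L.npz')['L']; nb(L,66); nb(L,0)
    go((D(5.7,-66.9,95),RR(103.3,30)))
E
python3 nb.py
```

```text
mid deck x 19.8 y 66.0 (slope -1.14) z 24.4 (slope 3.52) rms 0.93 n 3715
mid deck x 18.0 y 0.1 (slope -0.48) z 24.5 (slope 3.29) rms 0.87 n 3564
turn [-0.1772, -0.1094, -0.6564] shift [-2.824, 1.702, -0.016] rows>=5
turn [-0.1772, -0.1094, -0.6564] shift [-3.241, -0.411, 0.449] rows>=5
turn [-0.1772, -0.1094, -0.6564] shift [-2.236, -2.371, 0.504] rows>=5
```

Request:
{"fn": "arm_command", "kwargs": {"plan": [[[-0.1772,-0.1094,-0.6564],[-2.82,1.695,-0.013],0],[[-0.1772,-0.1094,-0.6564],[-2.82,1.695,-0.013],0],[[-0.1772,-0.1094,-0.6564],[-2.82,1.695,-0.013],0],[[-0.1772,-0.1094,-0.6564],[-2.82,1.695,-0.013],0],[[-0.1772,-0.1094,-0.6564],[-2.82,1.695,-0.013],0]]}}

```text
time_s: 13.85
position: [505.3, 212.3, 126.0]
orientation: [0.102, 0.533, 0.84, 0.011]
contact_force: [0.7, 0.7, -1.1]
finger_gap: 24.5
```

```bash
python3 - <<'E'
from h import *
go(([500,90,200],RR(63,18)),(D(5.7,-66.9,95),RR(103.3,30)))
E
```

```text
turn [-0.0326, -0.1047, -0.6593] shift [-2.986, -1.202, -1.558] rows>=5
turn [-0.1433, -0.1004, -0.3218] shift [-1.343, -0.919, 1.388] rows>=3
turn [-0.1433, -0.1004, -0.3218] shift [-0.818, -1.467, 1.324] rows>=3
```

```bash
python3 - <<'E'
from h import *
from nb import nb
z=np.load('w_rest.npz'); X=z['X'][30:290,235:500].reshape(-1,3); M=np.load('L.npz'); X=X[np.isfinite(X).all(1)]-M['m']
L=np.stack([X@M['x0'],X@M['y0'],X@M['n']],1); L=L[abs(L[:,0])<125]; np.save('Lfull.npy',L)
nb(L,66);nb(L,0)
E
```

```text
mid deck x 0.9 y 66.2 (slope 0.17) z 24.1 (slope -0.43) rms 0.51 n 3334
mid deck x 0.1 y 0.2 (slope 0.05) z 24.1 (slope -0.39) rms 0.46 n 3214
```

Request:
{"fn": "arm_command", "kwargs": {"plan": [[[-0.0326,-0.1047,-0.6593],[-2.986,-1.202,-1.558],0],[[-0.0326,-0.1047,-0.6593],[-2.986,-1.202,-1.558],0],[[-0.0326,-0.1047,-0.6593],[-2.986,-1.202,-1.558],0],[[-0.0326,-0.1047,-0.6593],[-2.986,-1.202,-1.558],0],[[-0.0326,-0.1047,-0.6593],[-2.986,-1.202,-1.558],0]]}}

```text
time_s: 14.35
position: [500.1, 89.8, 201.5]
orientation: [0.153, 0.231, 0.96, -0.036]
contact_force: [0.2, 0.1, -1.3]
finger_gap: 24.6
```

Request:
{"fn": "arm_command", "kwargs": {"plan": [[[-0.1433,-0.1004,-0.3218],[-1.343,-0.919,1.388],0],[[-0.1433,-0.1004,-0.3218],[-1.343,-0.919,1.388],0],[[-0.1433,-0.1004,-0.3218],[-1.343,-0.919,1.388],0],[[-0.1433,-0.1004,-0.3218],[-1.343,-0.919,1.388],0],[[-0.1433,-0.1004,-0.3218],[-1.343,-0.919,1.388],0]]}}

```text
time_s: 14.85
position: [543.4, 27.0, 163.7]
orientation: [0.207, 0.063, 0.976, -0.003]
contact_force: [-0.0, 0.3, -0.1]
finger_gap: 24.4
```

```bash
python3 - <<'E'
from h import *
print(pose()[0],pose()[2]['joints'].round(2));go((D(5.7,-66.9,95),RR(103.3,30)))
E
```

```text
[543.401611    27.01076957 163.74635992] [-0.15 -0.14  2.2   0.05  0.67 -1.62]
turn [-0.1436, -0.1013, -0.3279] shift [-0.848, -1.478, 1.33] rows>=3
```

```bash
python3 - <<'E'
from h import *
go((D(5.7,-66.9,80),RR(103.3,28.3)))
E
```

```text
turn [-0.1387, -0.072, -0.33] shift [-0.876, -1.419, 1.699] rows>=3
```

Request:
{"fn": "arm_command", "kwargs": {"plan": [[[-0.1387,-0.072,-0.33],[-0.876,-1.419,1.7],0],[[-0.1387,-0.072,-0.33],[-0.876,-1.419,1.7],0],[[-0.1387,-0.072,-0.33],[-0.876,-1.419,1.7],0],[[-0.1387,-0.072,-0.33],[-0.876,-1.419,1.7],0],[[-0.1387,-0.072,-0.33],[-0.876,-1.419,1.7],0]]}}

```text
time_s: 15.35
position: [596.8, -35.9, 114.7]
orientation: [0.243, -0.113, 0.963, 0.029]
contact_force: [0.2, 0.2, -0.5]
finger_gap: 24.5
```

```bash
cat > dk.py <<'E'
from h import *
from nb import nb
import sys,time
def look(f=None):
    P,r,o=pose(); p,d,c=shot('wrist',f); X=cloud(d,c).reshape(-1,3); M=np.load('L.npz'); X=X[np.isfinite(X).all(1)]-M['m']
    L=np.stack([X@M['x0'],X@M['y0'],X@M['n']],1); tl=np.array([(P-M['m'])@M['x0'],(P-M['m'])@M['y0'],(P-M['m'])@M['n']])-[2.2,9.9,0]
    print(o['time_s'],'TCP deck',tl.round(1),'gap',round(o['finger_gap'],1),'F',o['contact_force'].round(1),'j',o['joints'].round(2)); return L,d
E
python3 - <<'E'
from dk import *
manip.camera('wrist');manip.camera('wrist');manip.camera('wrist');manip.camera('wrist')
look()
E
python3 tf.py; python3 - <<'E'
from h import *
M=np.load('L.npz'); P,r,o=pose()
print('tool in deck axes',(np.stack([M['x0'],M['y0'],M['n']])@r.as_matrix()).round(4))
E
```

```text
15.55 TCP deck [  7.9 -65.6  80.9] gap 24.3 F [-0.9 -0.1  0. ] j [-0.34  0.04  2.14  0.49  0.58 -2.5 ]
15.6 [596.7 -34.1 116.6] 24.546908825081537 [-0.1  0.  -0.9] [-0.34  0.04  2.14  0.49  0.58 -2.5 ]
mid tool x 1.2; y at mid -0.2 slope 0.40 deg; z at mid -3.4 slope 2.19 deg; rms 0.47 6396
tool in deck axes [[-9.996e-01 -3.800e-03 -2.700e-02]
 [-3.800e-03  1.000e+00  2.000e-04]
 [ 2.700e-02  3.000e-04 -9.996e-01]]
```

Request:
{"fn": "arm_command", "kwargs": {"plan": [[[0,0,0],[0.028,0,0.6],0],[[0,0,0],[0.028,0,1.1],0],[[0,0,0],[0.028,0,1.1],0],[[0,0,0],[0.028,0,1.1],0],[[0,0,0],[0.028,0,1.1],0]]}}

```text
time_s: 16.15
position: [616.4, -30.6, 77.8]
orientation: [0.245, -0.114, 0.962, 0.028]
contact_force: [-0.0, 0.4, -0.1]
finger_gap: 24.7
```

```bash
python3 - <<'E'
from dk import *
look('w_pl1.png')
E
python3 tf.py
```

```text
16.15 TCP deck [  5.8 -66.7  37.4] gap 24.7 F [-0.   0.4 -0.1] j [-0.32  0.15  2.11  0.54  0.51 -2.55]
16.2 [616.4 -30.7  77.9] 24.539494479094163 [-0.7  0.  -1. ] [-0.32  0.15  2.11  0.54  0.51 -2.55]
mid tool x 1.2; y at mid -0.3 slope 0.41 deg; z at mid -3.4 slope 2.23 deg; rms 0.54 6852
```

View pics/w_pl1.png

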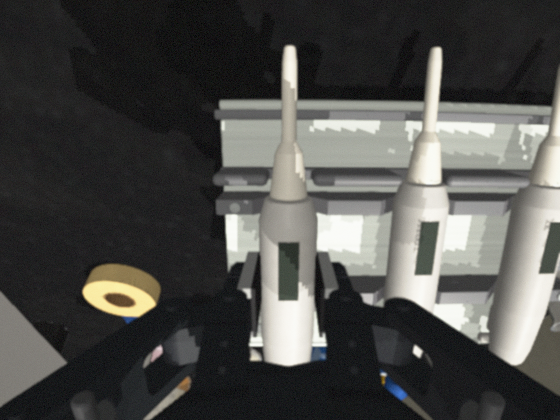

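Picture: the pipette, display up, hangs over the free place; its nose (288,170) lines up with the yoke slot (267–314, centre ≈290), like its neighbours. I check the slot's side position numerically before lowering.

```bash
python3 - <<'E'
from dk import *
L,_=look(); L=L-[2.2,9.9,0]
Y=L[(abs(L[:,0]+36.5)<3.5)&(L[:,2]>24)&(L[:,2]<30.5)&(L[:,1]<30)]
y=np.sort(Y[:,1]); g=np.where(np.diff(y)>3)[0]; print('yoke gaps',[(y[i].round(1),y[i+1].round(1)) for i in g], 'z',np.median(Y[:,2]).round(1))
for a in (-120,): 
    Q=L[(L[:,2]>31)&(abs(L[:,1]+66)<17)&(L[:,0]<20)]; 
    for x in (-85,-70,-55,-45,-30,-20,-10): q=Q[abs(Q[:,0]-x)<3]; print(x,np.percentile(q[:,1],[2,98]).round(1).tolist(),np.percentile(q[:,2],97).round(1)) if len(q)>5 else 0
    print('tip',Q[:,0].min())
D0=np.load('Lfull.npy')-[2.2,9.9,0]; Y=D0[(abs(D0[:,0]+36.5)<3.5)&(D0[:,2]>24)&(D0[:,2]<30)]; y=np.sort(Y[:,1]); print([(y[i].round(1),y[i+1].round(1)) for i in np.where(np.diff(y)>3)[0]])
E
```

```text
16.25 TCP deck [  5.9 -66.9  37.5] gap 24.6 F [-0.5 -0.6 -0.3] j [-0.32  0.15  2.11  0.54  0.51 -2.55]
yoke gaps [(np.float64(-76.8), np.float64(-54.9))] z 27.4
-85 [-69.6, -64.0] 44.9
-70 [-69.6, -63.8] 44.9
-55 [-71.4, -62.5] 45.9
-45 [-73.1, -60.6] 48.1
-30 [-77.3, -56.7] 52.2
-20 [-79.4, -54.6] 54.4
-10 [-82.6, -49.3] 134.4
tip -93.08415177719476
[(np.float64(-76.8), np.float64(-54.4)), (np.float64(0.7), np.float64(4.6)), (np.float64(62.8), np.float64(71.8))]
```

Request:
{"fn": "arm_command", "kwargs": {"plan": [[[0,0,0],[-0.005,0.028,0.1],0],[[0,0,0],[-0.01,0.028,0.25],0],[[0,0,0],[-0.01,0.028,0.38],0],[[0,0,0],[-0.01,0.028,0.38],0],[[0,0,0],[-0.01,0.028,0.38],0]]}}

```text
time_s: 16.8
position: [623.2, -27.8, 63.0]
orientation: [0.244, -0.114, 0.963, 0.028]
contact_force: [0.2, 0.8, 0.4]
finger_gap: 24.4
```

```bash
cat > chk.py <<'E'
from dk import *
L,_=look(); L=L-[2.2,9.9,0]
Q=L[(L[:,2]>18)&(L[:,2]<60)&(abs(L[:,1]+66)<14)&(L[:,0]<20)&(L[:,0]>-110)]
for x in (-85,-55,-45,-30,-20): q=Q[abs(Q[:,0]-x)<3]; print(x,np.percentile(q[:,1],[2,98]).round(1).tolist(),np.percentile(q[:,2],97).round(1))
print('tip',Q[Q[:,2]>20][:,0].min(),'neighbour tip',L[(abs(L[:,1])<10)&(L[:,2]>20)&(L[:,0]>-115)][:,0].min())
N=L[abs(L[:,1])<14]
for x in (-85,-55,-30,-20): q=N[abs(N[:,0]-x)<3]; print('nb',x,np.percentile(q[:,2],98).round(1))
E
python3 chk.py
```

```text
16.8 TCP deck [  4.7 -65.5  21. ] gap 24.4 F [0.2 0.8 0.4] j [-0.31  0.19  2.1   0.56  0.48 -2.56]
-85 [-68.2, -62.5] 28.5
-55 [-70.4, -60.6] 30.1
-45 [-72.2, -58.9] 31.8
-30 [-76.2, -55.1] 36.1
-20 [-78.1, -53.2] 38.0
tip -94.4491981141382 neighbour tip -97.59625572499527
nb -85 27.8
nb -55 30.8
nb -30 37.3
nb -20 38.8
```

Request:
{"fn": "arm_command", "kwargs": {"plan": [[[0,0,0],[0,0,0.02],0],[[0,0,0],[0,0,0.035],0],[[0,0,0],[0,0,0.035],0],[[0,0,0],[0,0,0.035],0]]}}

```text
time_s: 17.25
position: [623.3, -27.7, 62.4]
orientation: [0.244, -0.114, 0.963, 0.028]
contact_force: [-6.9, -1.7, 5.7]
finger_gap: 24.5
```

```bash
python3 chk.py
```

```text
17.25 TCP deck [  4.5 -65.5  20.4] gap 24.5 F [-6.9 -1.7  5.7] j [-0.31  0.19  2.1   0.56  0.48 -2.57]
-85 [-68.3, -62.6] 27.2
-55 [-70.4, -60.6] 29.3
-45 [-72.2, -58.9] 30.8
-30 [-76.2, -55.0] 35.3
-20 [-78.1, -53.2] 37.2
tip -94.71716819102431 neighbour tip -97.65892655849709
nb -85 28.1
nb -55 31.0
nb -30 37.2
nb -20 38.7
```

Request:
{"fn": "arm_command", "kwargs": {"plan": [[[0,0,0],[0.02,0,-0.01],0],[[0,0,0],[0.045,0,-0.015],0],[[0,0,0],[0.065,0,-0.015],0],[[0,0,0],[0.065,0,-0.015],0]]}}

```text
time_s: 17.7
position: [621.6, -28.5, 61.7]
orientation: [0.244, -0.114, 0.963, 0.028]
contact_force: [-1.4, -0.6, 2.1]
finger_gap: 24.6
```

```bash
python3 chk.py
```

```text
17.7 TCP deck [  2.5 -65.8  20.6] gap 24.6 F [-1.4 -0.6  2.1] j [-0.31  0.19  2.1   0.56  0.48 -2.57]
-85 [-68.5, -62.8] 27.6
-55 [-71.1, -60.4] 30.4
-45 [-72.5, -59.1] 31.4
-30 [-76.9, -54.7] 36.1
-20 [-78.4, -53.4] 37.8
tip -96.44679081468959 neighbour tip -97.19950000965771
nb -85 28.0
nb -55 31.0
nb -30 37.2
nb -20 38.8
```

Nearly home (tip 0.8 mm short of the neighbour's). Release, wait, then back out along the deck normal.

Request:
{"fn": "arm_command", "kwargs": {"plan": [[[0,0,0],[0,0,0],28],[[0,0,0],[0,0,0],34],[[0,0,0],[0,0,0],42],[[0,0,0],[0,0,0],44],[[0,0,0],[0,0,0],44]]}}

```text
time_s: 18.25
position: [621.2, -28.2, 61.2]
orientation: [0.244, -0.114, 0.963, 0.028]
contact_force: [-0.5, 0.3, -0.3]
finger_gap: 43.9
```

Request:
{"fn": "arm_command", "kwargs": {"plan": [[[0,0,0],[0,0,-0.5],44],[[0,0,0],[0,0,-1.2],44],[[0,0,0],[0,0,-2.2],44],[[0,0,0],[0,0,-2.8],44],[[0,0,0],[0,0,-2.8],44]]}}

```text
time_s: 18.75
position: [570.7, -41.5, 164.2]
orientation: [0.247, -0.114, 0.962, 0.026]
contact_force: [0.6, -0.5, 0.8]
finger_gap: 44.1
```

```bash
python3 - <<'E'
from dk import *
for i in range(5): manip.camera('wrist')
L,_=look('w_fin.png'); L=L[(abs(L[:,0])<125)]
for y in (66,0,-66): nb(L,y)
E
```

```text
19.0 TCP deck [  3.9 -65.  131. ] gap 44.0 F [-0.  -0.  -0.4] j [-0.37 -0.09  2.18  0.44  0.68 -2.47]
mid deck x -29.8 y 66.8 (slope 1.31) z 22.4 (slope -4.21) rms 0.90 n 2501
mid deck x -29.8 y 0.7 (slope 1.11) z 22.5 (slope -4.25) rms 0.86 n 2501
mid deck x -29.8 y -65.8 (slope 0.52) z 21.6 (slope -4.57) rms 0.87 n 2522
```

View pics/w_fin.png

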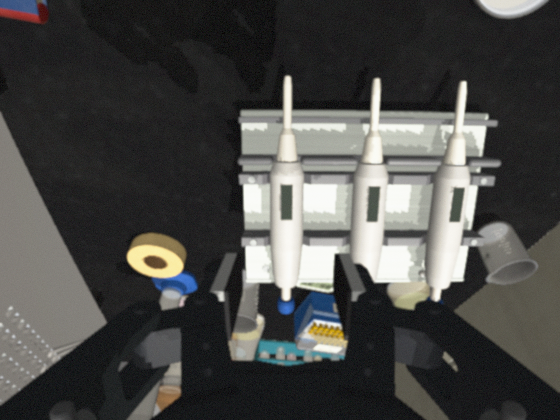

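The three pipettes lie side by side in the rest, tips at (288,78), (376,81) and (462,84). The tip finder caught background, so I repeat the numeric check with tighter limits.

```bash
python3 - <<'E'
from dk import *
L,_=look(); L=L[(L[:,0]>-101)&(L[:,0]<100)]
for y in (66,0,-66): nb(L,y)
for n in ['scene','top']: shot(n,n+'_end.png')
p,d,c=shot('scene'); X=cloud(d,c); m=(X[...,0]>425)&(X[...,0]<465)&(X[...,1]>-400)&(X[...,1]<-250)&(X[...,2]>19)&(X[...,2]<32)
print('marker',m.sum(),X[m].mean(0).round(1)); 
a=cv2.imread('pics/scene0.png').astype(int);b=cv2.imread('pics/scene_end.png'); 
df=(abs(a-b).max(-1)>60).astype(np.uint8); n_,_,st,_=cv2.connectedComponentsWithStats(df); print([s.tolist() for s in st[1:] if s[4]>25])
cv2.imwrite('pics/end.png',cv2.resize(b[150:370,140:420],(760,597),interpolation=2))
E
```

```text
19.05 TCP deck [  3.9 -65.  131. ] gap 44.2 F [-0.2  0.2 -0.1] j [-0.37 -0.09  2.18  0.44  0.68 -2.47]
mid deck x 0.4 y 66.2 (slope 0.20) z 24.0 (slope -0.43) rms 0.50 n 3660
mid deck x -0.0 y 0.2 (slope 0.15) z 24.1 (slope -0.45) rms 0.43 n 3649
mid deck x -1.1 y -66.0 (slope 0.39) z 23.3 (slope -0.77) rms 0.41 n 3637
marker 257 [ 441.5 -324.    24.2]
[[0, 7, 9, 11, 57], [17, 17, 261, 141, 9657], [0, 74, 36, 38, 610], [66, 85, 19, 17, 201], [45, 110, 11, 16, 96], [3, 115, 34, 20, 378], [245, 126, 7, 14, 32], [48, 133, 12, 16, 28], [31, 138, 15, 12, 30], [241, 141, 36, 31, 505], [0, 153, 75, 121, 3511], [290, 163, 16, 28, 254], [266, 166, 23, 39, 383], [295, 196, 20, 33, 290], [78, 198, 24, 50, 481], [155, 201, 34, 30, 298], [304, 223, 6, 9, 26], [287, 230, 12, 26, 93], [65, 236, 12, 12, 49], [117, 259, 27, 63, 797], [0, 275, 69, 80, 3551], [337, 308, 49, 28, 296], [73, 323, 58, 32, 238], [177, 358, 43, 53, 1209], [59, 382, 25, 21, 136], [24, 404, 50, 16, 571]]
```

View pics/end.png

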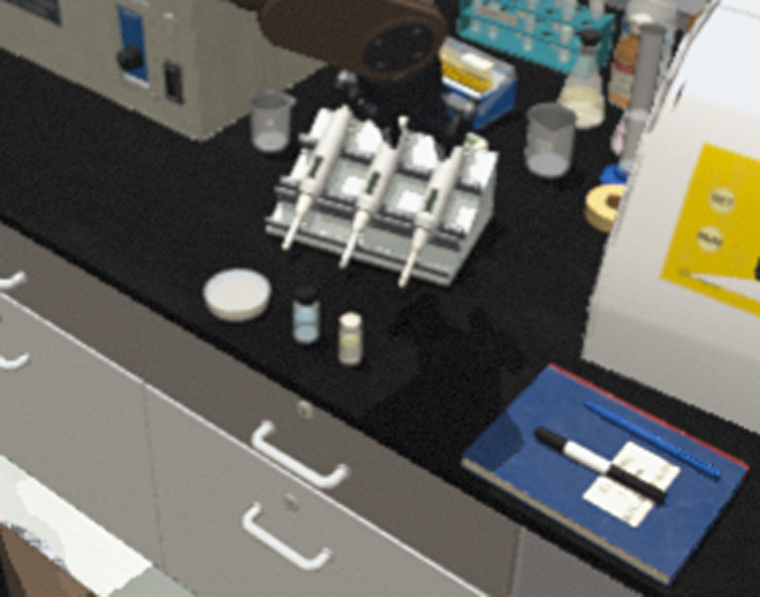

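The overview shows the pipette home in the right place, the marker flat on the book beside the pen, and everything else where it was. The robot is clear, so I hand in.

```bash
python3 -c "
from h import *
print(manip.close_job())"
```

```text
the job is handed in; nothing more can be done
None
```

The job is done and handed in at about 19 s of the 72 s. I took the marker out of the right place and laid it flat on the log book. I then put the loose pipette in the freed place, tip end down the slope and display up.

**Marker:** it lies along the book's length within about 1°, some 57 mm from the pen. The wrist camera put its underside on the cover.

**Pipette:** its middle came out at deck x = -1.1, y = -66.0, z = 23.3 mm. The same fit gave its two neighbours x = 0 to 0.4 and z = 24.0 to 24.1 mm. It therefore reads 1 to 1.5 mm farther down the slope and 0.7 mm lower than they do. That is within the 2 mm calibration error.

**Things that disagreed:**
- The wrist camera read heights about 2 mm too low throughout, so I used heights relative to each other.
- One run of the final fit gave nonsense because it picked up background. I repeated it with tighter limits, and the figures above are from that repeat.
- I judged "everything else unmoved" from the last overview picture. The before/after image difference was no use because the arm and its shadow were in view.

The last force readings were below 1 N, with the gripper open and clear of everything.

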